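# Push a seated vial out of the inclined vial block and set it in the tray

## Task

One well of the sloping metal block holds a capped sample vial, sunk flush and gripped by springs, so it cannot be taken from above. Take the cranked push-out rod from its fork, reach round behind the block, feel for the access hole under that well (the base plate has slipped a little along the row, so the hole may not be quite in line) and push the vial up gently from below until about half of it stands proud. Hang the rod back in its fork, and stand the vial upright in the steel tray beside the two vials already there; leave the metal plugs seated and the tray vials standing where they are.

Things in the scene. Friction and masses are not known exactly. Their poses are not given: they have to be found in the camera images.
- block: Aluminium block on a grey stand: 50 mm (x) by 138 mm (y) by 58 mm thick (z). Origin: centre of its underside (base plate included), 68 mm over the bench. z is the axis of the wells; it points out of the top face and leans 30 degrees from vertical toward the robot; x runs up the slope, away from the robot; y along the row of three wells. The underside is open from behind; legs only beyond y = +-69 mm, a low tie bar in front.
- block_top (a point): Centre of the block's top face, axes as the block's. Wells at x = 0, y = -44, 0, +44 mm, 29 mm wide, 52 mm deep. Their floor is a 6 mm base plate, screwed on through slots, with three 12 mm access holes 44 mm apart at x = 0: it sits up to 7 mm off along y, either way, differently each time. In each well two springs 14 mm below the top hold what stands there at any height by friction (4 to 7 N).
- vial_center (a point): The vial to be freed, 27 mm wide, 52 mm tall with a cap as wide as the body, in one of the three wells, its top flush with the block's top face. The point is on its axis, 26 mm above its bottom; z is its axis, up through the cap.
- vial: The same vial; origin at the centre of its bottom.
- plug_0_center (a point): A blank plug of dark metal, 27 mm wide, 52 mm tall, with a 17 mm wide shallow hollow in its top, seated flush in another well. The point is on its axis, half-way up.
- plug_1_center (a point): The second blank plug, same size, seated flush in the remaining well. The point is on its axis, half-way up.
- rod: Cranked push-out rod, about 110 g; origin and axes as point rod_handle. From the handle an 8 mm steel rod runs down (-z) to 140 mm below the origin, turns 90 degrees into a cross piece toward its -x and, 44 mm out, turns up: a blunt 8 mm tip along +z that ends at (-44, 0, -98) mm, 34 mm above the cross piece's top. When the cross piece meets the block's underside, a vial is 28 mm up.
- rod_handle (a point): Centre of the rod's black handle, a block 24 mm (x) by 16 mm (y) by 50 mm tall (z), to be gripped across y. Below it a flange 30 by 27 by 5 mm, its underside 30 mm under this point, rests on the fork; the rod hangs upright there, its cross piece pointing to the robot side (-x).
- stand: The grey stand, fixed on the bench. Origin on the bench, straight below the centre of the block's underside; x away from the robot side, y along the row of wells, z up.
- fork (a point): Where the centre of the flange's underside rests: between the two prongs of the fork at the right-hand end of the stand, at their top, 138 mm over the bench; axes as the stand's, and so the rod's when hung. The 16 mm gap is open toward -x. Lips 5 mm high round the place (37 by 31 mm inside) hold the flange, so lift the rod 8 mm or more before drawing it out to -x; it goes back the same way.
- tray: Flat steel tray, 130 mm (x) by 120 mm (y), rim 14 mm high, walls and floor 3 mm, fixed on the bench left of the stand. Origin on the bench under its centre. Two vials stand at x = +36 mm, y = +-30 mm; the half toward -x is empty.
- tray_vial_0_center (a point): A vial like the one to be freed, standing in the tray. The point is on its axis, half-way up.
- tray_vial_1_center (a point): Another such vial standing in the tray. The point is on its axis, half-way up.
Mind the look-alikes: they are no part of the job. Leave any green look-alike of the part that bears tray_vial_1_center alone.

How it is judged:
By the outcome, as a careful person would: the job done as asked, in the order asked, and still so for the second after the job is handed in, with the robot touching nothing.
It also fails if it takes over 72 s, if anything falls off the work surface, if the arm or the gripper's body presses on something with over 40 N, if the wrist force passes 120 N, or if a joint passes its speed limit or range.

## Robot

A 6-joint arm with a two-finger parallel gripper is mounted at the origin on a cart in front of the work surface, level with it; the furniture and walls round the work are solid. World frame = base frame: x ahead of the robot, y to its left, z up, the work surface at z = 0. Lengths are in m, angles in rad, forces in N, time in s.
With the tool pointing down it reaches from about 0.35 to 0.775 m from the base axis. Payload 7.3 kg.
Tool frame: the origin (TCP) lies on the centre line of the jaws, within the pads' length; the fingertips stand 17 mm ahead of it and the grasp point (between the pads) lies 2 mm behind it (robot.tcp_to_tips is the distance from the TCP to the fingertips, in m); z points along the fingers, y is the line along which they close (so a half turn about z gives the same grasp; the last joint's range is limited). The gripper opens to 92 mm and grips with 3 to 60 N. Pads are 19 mm wide; open, the fingers measure 130 mm over their backs; the gripper's body (75 mm by 190 mm) begins 47 mm behind the grasp point.
Start: joints at [-1.417, 0.342, 1.524, -0, 1.275, -0.146], TCP at [0.155, -0.502, 0.244] pointing down, gripper open.
Joint ranges: [-2.53, 2.53], [-0.77, 2.02], [0.04, 2.7], [-1, 4.14], [0.28, 2.66], [-3.11, 3.11]. Speed limits (rad/s): [2.57, 2.57, 3.14, 3.14, 3.14, 3.14].

## Interface

Orientations are given as [roll, pitch, yaw] about the fixed x, y, z axes, in that order (R = Rz(yaw) Ry(pitch) Rx(roll)).
In Python, from cell import robot gives the robot as it stands. The module is installed in compiled form; this text tells all that it offers.
- The arm moves only by the tool carry_out, never from a script. Its argument "commands" is a list of rows, each a list of 3 entries, a list of its own where there are three numbers: the shift along the tool's x, y, z in m, then the turn about the tool's z in rad, then the opening, from 0 (shut) to 1 (fully open). In form: [[[dx, dy, dz], yaw, claw], ...]. A call has 1 to 20 rows; each row shifts and turns the commanded pose from where the row before left it, along the tool's axes as they then stand; what a row does not reach is not made up. A row lasts 1/8 s, in which the tool goes at most 62.5 mm and 10.7 degrees, less where a joint would pass 70% of its speed; a pose out of reach is approached as far as the arm can. A call is refused whole if a number of a shift passes 0.0625 or a number of a turn 0.188, either way. A call with a gripper value outside its range is refused whole. The fingers move at their own pace and stop on an object; "newtons" is the grip in N (left out, the last holds). Time passes only in rows, so rows that do not move let the fingers close. It gives the time, the measured TCP pose, the force, the opening and the grip force at its end, in the units of the state.
- robot.observe(): the state, without advancing time (a new reading comes with each control period).
- robot.read_camera(name): name is "side" or "top"; returns a dict with "pixels" (400x640x3 uint8, red, green, blue), "fx", "fy", "cx", "cy" (pixels), "k1" (the pictures are not rectified: a ray, as slopes to the right and down, at radius r is drawn at 1 + k1 r^2 times it, then the intrinsics apply), "view" (4x4, takes a point from world to camera coordinates). Camera axes: x right, y up, looking along -z (the intrinsics and any distortion apply to the point x, -y, -z); pixel columns grow to the right and rows downward; lengths in m; the calibration is good to about 2 mm. A picture is of the moment at which its call begins. There is no depth.
- robot.hand_in(): hands the job in; it is judged then, once.
Trained networks look in a picture, given as the dict that the camera call returned (one of the last four; its "shot" number tells which), for a name from the list of things; names that differ only in an ending like _2 or _b are one class to them, and where a whole thing is asked for, a point or a joint stands for the part that bears it (a point fixed in the world has none). Each returns a list of dicts, best first, with "p" (0 to 1); they miss things now and then, are a little off and sometimes report something else, mostly with a low value. They report only what shows in the picture. A call takes as long as a camera call. They do not tell look-alikes from the thing itself.
- robot.find_in(picture, name): "at" ([column, row] in pixels, amid what is visible of it).
- robot.tip_of(picture, name): "at" ([column, row] in pixels: a listed point, or the origin of a listed thing).
The state is a dict: "time": time; "qpos": joint angles; "qvel": joint speeds; "joint_efforts": joint torques, N m; "tool_pos": TCP position; "tool_rot": TCP orientation; "contact_force": force on the tool from outside, world axes, zero at the start; "torque": the same for the moment, N m; "opening": finger opening in m; "grip_force": force on a finger pad.
Only numpy, scipy, OpenCV 4.12 (cv2) and the standard library are available. Lean on these libraries where they do the work, as an engineer would, in place of code of your own. Each camera call takes 0.05 s, during which the arm holds its last target. There are 200 camera calls.

## Working session

There is one attempt and no reset: what is moved stays moved. The work goes in short steps, Python scripts to look and compute and a tool call to move; the robot and the scene stay as the last step left them, time stands still between calls to the robot, and variables do not carry over. Pictures are saved under pics/ and viewed, at most 10 in all, crops included, and the job is handed in when it is done.

Besides the shell and the picture viewer there is one more tool, called by a JSON object that holds its "api" and its "payload". carry_out: Moves the arm, as the interface text tells. Its arguments: {"type":"object","properties":{"commands":{"type":"array"},"newtons":{"type":"number"}},"required":["commands"]}

```bash
mkdir -p pics
cat > h.py <<'E'
import numpy as np, cv2
from cell import robot
from scipy.optimize import least_squares
def shot(n,f=None):
    p=robot.read_camera(n)
    if f: cv2.imwrite('pics/'+f,p['pixels'][:,:,::-1])
    return p
def proj(p,X):
    V=np.array(p['view']);c=V[:3,:3]@np.asarray(X,float)+V[:3,3]
    s=np.array([c[0],-c[1]])/-c[2];s=s*(1+p['k1']*(s@s))
    return np.array([p['fx']*s[0]+p['cx'],p['fy']*s[1]+p['cy']])
def ray(p,uv):
    d=np.array([(uv[0]-p['cx'])/p['fx'],(uv[1]-p['cy'])/p['fy']]);s=d.copy()
    for _ in range(20): s=d/(1+p['k1']*(s@s))
    V=np.array(p['view']);R=V[:3,:3];o=-R.T@V[:3,3];v=R.T@np.array([s[0],-s[1],-1.]);return o,v/np.linalg.norm(v)
def onz(p,uv,z):
    o,v=ray(p,uv);return o+v*(z-o[2])/v[2]
def tri(obs):
    A=0;b=0
    for p,uv in obs:
        o,v=ray(p,uv);M=np.eye(3)-np.outer(v,v);A=A+M;b=b+M@o
    X=np.linalg.solve(A,b);return X,[np.round(proj(p,X)-uv,1) for p,uv in obs]
E
python3 - <<'E'
from h import *
np.set_printoptions(precision=4,suppress=True)
a=shot('side','s0.png');b=shot('top','t0.png')
for p in (a,b): print(p['fx'],p['cx'],p['cy'],p['k1'],-np.array(p['view'])[:3,:3].T@np.array(p['view'])[:3,3])
for n in ['block_top','vial_center','plug_0_center','plug_1_center','rod_handle','fork','stand','block','tray','tray_vial_0_center','tray_vial_1_center']:
    for l,p in (('s',a),('t',b)):
        print(n,l,[(np.round(d['at'],1).tolist(),round(d['p'],2)) for d in robot.tip_of(p,n)][:5])
print(robot.observe())
E
```

```text
486.36271041383037 310.78947497184913 202.88662498717827 0.02822127987794003 [0.1814 1.162  0.7363]
467.8779535063463 319.87922747886 201.75300751834283 0.0031803452509053588 [0.3988 0.1165 1.2349]
block_top s [([336.7, 191.9], 0.79)]
block_top t [([383.9, 216.0], 0.76)]
vial_center s [([329.9, 196.0], 0.59)]
vial_center t [([381.1, 211.9], 0.64), ([256.7, 223.8], 0.29)]
plug_0_center s [([335.2, 187.2], 0.35)]
plug_0_center t [([398.0, 209.9], 0.67)]
plug_1_center s [([323.3, 201.5], 0.6), ([339.2, 162.0], 0.3)]
plug_1_center t [([363.4, 213.9], 0.44)]
rod_handle s [([339.6, 154.4], 0.79)]
rod_handle t [([449.9, 198.4], 0.82)]
fork s [([340.9, 161.4], 0.59), ([294.0, 272.1], 0.33)]
fork t [([444.5, 196.4], 0.9), ([448.5, 198.1], 0.64), ([376.6, 210.3], 0.62)]
stand s [([324.4, 225.1], 0.89)]
stand t [([378.5, 210.0], 0.87)]
block s [([323.3, 201.2], 0.9), ([284.7, 283.6], 0.15)]
block t [([376.0, 209.0], 0.82)]
tray s [([301.9, 290.3], 0.84)]
tray t [([253.7, 223.9], 0.87)]
tray_vial_0_center s [([294.6, 270.6], 0.67)]
tray_vial_0_center t [([262.1, 209.5], 0.56)]
tray_vial_1_center s [([274.3, 306.6], 0.81), ([284.1, 280.5], 0.65), ([338.3, 152.9], 0.6)]
tray_vial_1_center t [([383.5, 212.7], 0.68), ([215.3, 214.0], 0.67), ([247.3, 211.7], 0.57)]
{'time': 1.2, 'qpos': array([-1.417 ,  0.342 ,  1.5241,  0.    ,  1.2754, -0.146 ]), 'qvel': array([-0.0005,  0.0001,  0.0004,  0.0011, -0.002 ,  0.0003]), 'joint_efforts': array([  0.0006, -43.1137, -24.4471,   0.0717,   0.0484,   0.    ]), 'tool_pos': array([ 0.1551, -0.5016,  0.2438]), 'tool_rot': array([3.1414, 0.    , 0.2998]), 'contact_force': array([-0.014 , -0.0393,  0.0839]), 'torque': array([ 0.0397, -0.0225, -0.0281]), 'grip_force': 0.0, 'opening': 0.09178052572263459}
```

Run:
```python
import cv2,numpy as np
a=cv2.imread('pics/s0.png');b=cv2.imread('pics/t0.png')
A=cv2.resize(a[110:330,210:410],None,fx=2.7,fy=2.7,interpolation=cv2.INTER_CUBIC)
B=cv2.resize(b[150:270,200:480],(800,343),interpolation=cv2.INTER_CUBIC)
cv2.imwrite('pics/s0c.png',A);cv2.imwrite('pics/t0c.png',np.vstack([B,cv2.resize(b,(411,257))[:, :].copy() if 0 else np.pad(cv2.resize(b,(400,250)),((0,0),(0,400),(0,0)))]))
```

```text
(no output)
```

View pics/s0c.png

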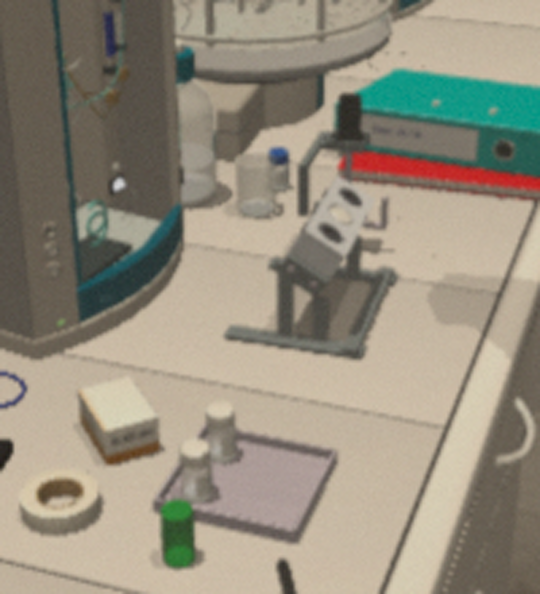

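View pics/t0c.png

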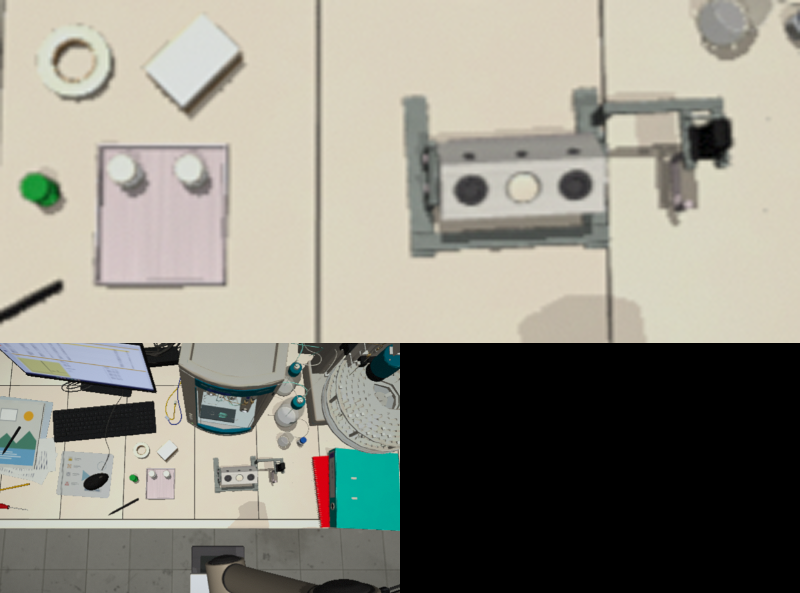

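The scene: the vial to free is the white disc in the middle well (top ≈(383,216)). The plugs are the dark discs at (365,216) and (401,215), and the green look-alike at top ≈(214,216) stays alone. The tray is at ≈(257,225). The rod handle is at ≈(449,198).

Run:
```python
from h import *
np.set_printoptions(precision=4,suppress=True)
a=shot('side');b=shot('top')
# refine discs in top
g=cv2.cvtColor(b['pixels'],cv2.COLOR_RGB2GRAY).astype(float)
def disc(u,v,sgn,r=6):
    w=g[v-r:v+r+1,u-r:u+r+1];yy,xx=np.mgrid[v-r:v+r+1,u-r:u+r+1]
    m=(w<95) if sgn<0 else (w>205)
    return [xx[m].mean(),yy[m].mean()],m.sum()
P=[disc(365,216,-1),disc(401,215,-1)];print(P)
pv=lambda d:[200-.325+d[0]/2.857,150-.325+d[1]/2.857]
obs=[(b,P[0][0],(0,.044,0)),(b,P[1][0],(0,-.044,0)),(b,pv((523,187)),(0,0,0))]
sv=lambda c:[210-.3+c[0]/2.7,110-.3+c[1]/2.7]
obs+=[(a,sv((331,234)),(0,.044,0)),(a,sv((341,215)),(0,0,0)),(a,sv((350,197)),(0,-.044,0))]
c,s=np.cos(np.pi/6),np.sin(np.pi/6)
RB=np.array([[c,0,-s],[0,1,0],[s,0,c]])
def W(q,X): 
    C,S=np.cos(q[2]),np.sin(q[2]);return np.array([q[0]+C*X[0]-S*X[1],q[1]+S*X[0]+C*X[1],X[2]])
top=lambda d:np.array([0,0,.068])+RB@(np.array(d)+[0,0,.058])
f=lambda q:np.concatenate([proj(p,W(q,top(d)))-uv for p,uv,d in obs])
for sel in (slice(0,3),slice(3,6),slice(0,6)):
    o=obs[sel];r=least_squares(lambda q:np.concatenate([proj(p,W(q,top(d)))-uv for p,uv,d in o]),[.4,0,0],loss='soft_l1')
    print(r.x,np.round(r.fun,1))
q=r.x
for n,X in (('stand',(0,0,0)),('block',(0,0,.068)),('block_top',top((0,0,0))),('vial_center',top((0,0,-.026)))):
    for p in (a,b):
        print(n,np.round(proj(p,W(q,X)),1),[np.round(d['at'],1) for d in robot.tip_of(p,n)][:2])
ha=[a,None],[b,None]
for n,z in(('rod_handle',.168),('fork',.138)):
    A=robot.tip_of(a,n)[0]['at'];B=robot.tip_of(b,n)[0]['at']
    X,e=tri([(a,A),(b,B)]);print(n,X,e,onz(a,A,z),onz(b,B,z))
for n,z in (('tray',0),('tray_vial_0_center',.029)):
    for p in(a,b):
        for d in robot.tip_of(p,n)[:3]: print(n,d['p'],onz(p,d['at'],z))
for k in ((97,146),(228,146),(226,286),(96,284)): print(onz(b,pv(k),.014))
for k in ((123,160),(190,162)): print(onz(b,pv(k),.055))
```

```text
[([np.float64(364.4567901234568), np.float64(216.17283950617283)], np.int64(81)), ([np.float64(400.98809523809524), np.float64(214.4404761904762)], np.int64(84))]
[ 0.5579 -0.0294  0.0467] [-0.  -0.1  0.  -0.1 -0.   0.1]
[ 0.5584 -0.0318  0.064 ] [ 0.1 -0.2 -0.1  0.   0.   0.2]
[ 0.5579 -0.0296  0.0538] [ 0.1  0.1  0.2 -0.2  0.1  0.1 -0.2  0.2 -0.1  0.4  0.1  0.6]
stand [325.7 224.1] [array([330.9, 198. ])]
stand [376.3 209.6] [array([373. , 209.9])]
block [325.9 204. ] [array([322.9, 203.3])]
block [379.4 206.1] [array([377.9, 209.2])]
block_top [335.9 189.8] [array([334.1, 190. ])]
block_top [382.9 215.3] [array([385.3, 215.4])]
vial_center [331.3 196.2] [array([331.1, 197. ])]
vial_center [381.3 211.1] [array([384.3, 212.8])]
rod_handle [ 0.5607 -0.1766  0.1747] [array([0.7, 0.1]), array([-0.2, -0.9])] [ 0.5673 -0.1925  0.168 ] [ 0.5597 -0.1789  0.168 ]
fork [ 0.5231 -0.0192  0.219 ] [array([-2.6, -0.3]), array([0.8, 3.2])] [ 0.5682 -0.2044  0.138 ] [ 0.5406 -0.0284  0.138 ]
tray 0.84 [0.5174 0.2803 0.    ]
tray 0.31 [0.5685 0.2091 0.    ]
tray 0.68 [0.5142 0.2886 0.    ]
tray_vial_0_center 0.58 [0.5424 0.2648 0.029 ]
tray_vial_0_center 0.37 [ 0.5684 -0.1282  0.029 ]
tray_vial_0_center 0.65 [0.5542 0.2607 0.029 ]
tray_vial_0_center 0.58 [0.545  0.0025 0.029 ]
[0.58   0.3481 0.014 ]
[0.5798 0.227  0.014 ]
[0.4511 0.2273 0.014 ]
[0.453  0.3457 0.014 ]
[0.5612 0.3168 0.055 ]
[0.5594 0.257  0.055 ]
```

Run:
```python
from h import *
np.set_printoptions(precision=4,suppress=True)
a=shot('side');b=shot('top')
yaw=.05
def sil(p,x,y,sc=8):
    C,S=np.cos(yaw),np.sin(yaw)
    pts=np.array([proj(p,(x+C*i*.012-S*j*.008,y+S*i*.012+C*j*.008,.168+k*.025)) for i in(-1,1) for j in(-1,1) for k in(-1,1)])
    h=cv2.convexHull((pts*sc).astype(np.float32));M=cv2.moments(h);return np.array([M['m10']/M['m00'],M['m01']/M['m00']])/sc, M['m00']/sc**2
obs=[]
for p,(u,v) in ((a,(338,153)),(b,(449,199))):
    g=p['pixels'].max(2).astype(float);r=14
    w=g[v-r:v+r+1,u-r:u+r+1];m=(w<70).astype(np.uint8)
    n,l,st,ce=cv2.connectedComponentsWithStats(m);i=1+np.argmax(st[1:,4]);c=ce[i]+[u-r,v-r];print(c,st[i]);obs.append(c)
    print(p is a,sil(p,.56,-.18))
for ss in ((0,),(1,),(0,1)):
    r=least_squares(lambda q:np.concatenate([sil((a,b)[k],*q)[0]-obs[k] for k in ss]),[.56,-.18]);print(r.x,r.fun)
    d=r.x-[.558,-.030];print('stand frame',d@[np.cos(yaw),np.sin(yaw)],d@[-np.sin(yaw),np.cos(yaw)])
G=np.hstack([cv2.resize(p['pixels'][v-22:v+33,u-32:u+23,::-1],(400,400),interpolation=cv2.INTER_CUBIC) for p,(u,v) in ((a,(338,163)),(b,(445,199)))])
cv2.imwrite('pics/h.png',G)
```

```text
[338.8657 154.1493] [ 10   7  11  18 134]
True (array([340.4309, 153.2871]), 148.70525912521407)
[448.1117 198.7821] [  6   6  15  17 179]
False (array([450.2584, 199.1677]), 156.1480258263182)
[ 0.5665 -0.1794] [-0.5185 -1.0395]
stand frame 0.0010025211450352383 -0.14959746437073684
[ 0.5608 -0.1749] [-0.0642  0.0601]
stand frame -0.004485328456652695 -0.14490611193673641
[ 0.5617 -0.1741] [ 0.504  -0.234  -0.4464 -0.325 ]
stand frame -0.003546602729385389 -0.14410969790593484
```

View pics/h.png

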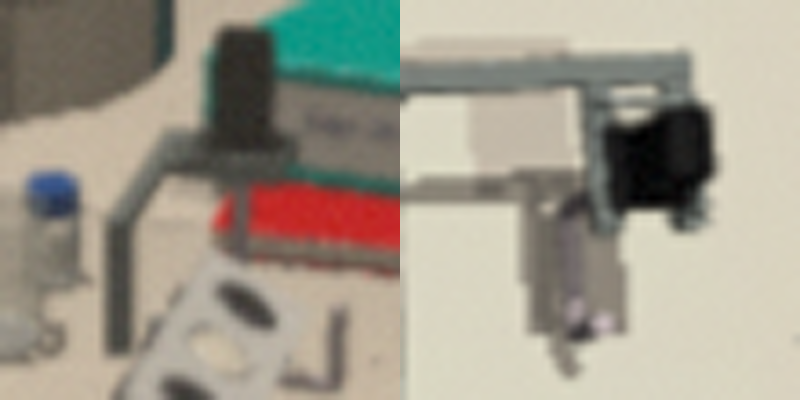

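{"api": "carry_out", "payload": {"commands": [[[0, 0, 0], 0.125, 0.6], [[0, 0, 0], 0.125, 0.6], [[0.047, -0.034, 0], 0, 0.6], [[0.047, -0.034, 0], 0, 0.6], [[0.047, -0.034, 0], 0, 0.6], [[0.047, -0.034, 0], 0, 0.6], [[0.047, -0.034, 0], 0, 0.6], [[0.047, -0.034, 0], 0, 0.6], [[0.047, -0.034, 0], 0, 0.6], [[0.047, -0.034, 0], 0, 0.6], [[0.047, -0.033, 0], 0, 0.6], [[0, 0, 0], 0, 0.6]], "newtons": 8}}

```text
time: 3.7
tool_pos: [0.5646, -0.173, 0.2431]
tool_rot: [-3.141, -0.0, 0.055]
contact_force: [-0.6, -0.6, -0.3]
opening: 0.0549
grip_force: 0.0
```

{"api": "carry_out", "payload": {"commands": [[[-0.002, 0.003, 0.025], 0, 0.6], [[0, 0, 0.025], 0, 0.6], [[0, 0, 0.025], 0, 0.6], [[0, 0, 0], 0, 0.1], [[0, 0, 0], 0, 0.1], [[0, 0, 0], 0, 0.1], [[0, 0, 0], 0, 0.1]], "newtons": 8}}

```text
time: 4.58
tool_pos: [0.5608, -0.1792, 0.1696]
tool_rot: [3.141, -0.001, 0.05]
contact_force: [-1.0, 0.3, -0.5]
opening: 0.0198
grip_force: 0.0
```

Run:
```python
from h import *
a=shot('side');b=shot('top')
G=np.hstack([cv2.resize(p['pixels'][v-25:v+35,u-30:u+30,::-1],(400,400),interpolation=cv2.INTER_CUBIC) for p,(u,v) in ((a,(338,163)),(b,(445,199)))])
cv2.imwrite('pics/h1.png',G);print(robot.observe())
```

```text
{'time': 4.675, 'qpos': array([-4.39358440e-01,  5.21519129e-01,  1.45119266e+00, -2.69243036e-04,
        1.16750882e+00,  1.08170401e+00]), 'qvel': array([ 1.53798138e-04, -1.48785028e-04,  5.94838938e-05, -4.82221447e-04,
        2.16495287e-03, -5.92755508e-04]), 'joint_efforts': array([ 2.33352785e-01, -4.96184206e+01, -2.24957335e+01,  2.26144167e-01,
       -1.43252523e-01,  6.48263245e-03]), 'tool_pos': array([ 0.56078465, -0.17923191,  0.16943955]), 'tool_rot': array([ 3.14072930e+00, -1.09475428e-03,  4.98398433e-02]), 'contact_force': array([ 0.11906409, -0.76711163,  2.54814158]), 'torque': array([-0.02966777,  0.08996011,  0.0197979 ]), 'grip_force': 8.00007775425911, 'opening': 0.016018390931646195}
```

View pics/h1.png

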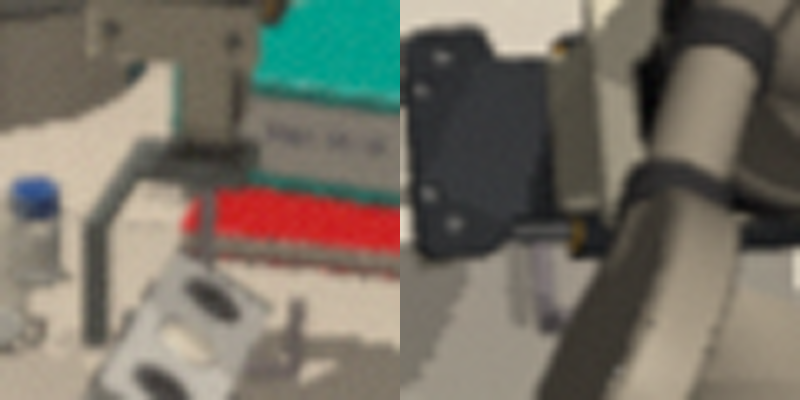

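{"api": "carry_out", "payload": {"commands": [[[0, 0, 0], 0, 0.05], [[0, 0, -0.007], 0, 0.05], [[0, 0, -0.007], 0, 0.05], [[-0.02, 0, 0], 0, 0.05], [[-0.025, 0, 0], 0, 0.05], [[-0.025, 0, 0], 0, 0.05], [[0, 0, -0.04], 0, 0.05], [[0, 0, -0.055], 0, 0.05], [[0, 0, -0.052], 0, 0.05], [[0.03, -0.03, 0], 0, 0.05], [[0.04, -0.04, 0], 0, 0.05], [[0.04, -0.04, 0], 0, 0.05], [[0.045, -0.039, 0], 0, 0.05], [[0, 0, 0], 0, 0.05]], "newtons": 25}}

```text
time: 6.42
tool_pos: [0.6397, -0.0225, 0.3281]
tool_rot: [-3.14, 0.002, 0.055]
contact_force: [-1.1, -1.0, -0.9]
opening: 0.0157
grip_force: 25.0
```

Run:
```python
from h import *
a=shot('side');b=shot('top')
G=np.hstack([cv2.resize(p['pixels'][v-40:v+60,u-50:u+50,::-1],(400,400),interpolation=cv2.INTER_CUBIC) for p,(u,v) in ((a,(338,163)),(b,(385,195)))])
cv2.imwrite('pics/h2.png',G);o=robot.observe();print(o['tool_pos'],o['tool_rot'],o['contact_force'],o['torque'])
```

```text
[ 0.63794661 -0.02545746  0.32915115] [3.14139559e+00 1.37543680e-03 5.11149070e-02] [-0.12255738 -1.49519053 -0.79648131] [0.06669293 0.02344809 0.00547386]
```

View pics/h2.png

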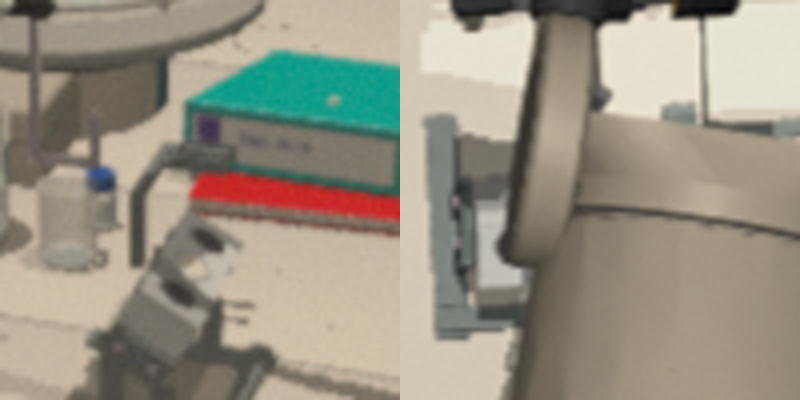

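Run:
```python
from h import *
a=shot('side')
G=cv2.resize(a['pixels'][115:175,280:340,::-1],(600,600),interpolation=cv2.INTER_CUBIC)
H=np.array([.638,-.0255,.3275]);ex=np.array([np.cos(.051),np.sin(.051),0])
for n,x,z in (('tip',-.044,-.098),('elbow',0,-.144),('cross end',-.044,-.144),('shaft',0,-.09)):
    u=proj(a,H+ex*x+[0,0,z]);print(n,u,(u-[280,115]+.5)*10)
    cv2.circle(G,tuple(((u-[280,115]+.5)*10).astype(int)),4,(0,0,255),-1)
cv2.imwrite('pics/h3.png',G)
```

```text
tip [313.72424534 151.0079894 ] [342.24245337 365.07989397]
elbow [298.91006394 164.56156529] [194.10063941 500.61565295]
cross end [313.78374513 166.23871858] [342.8374513  517.38718575]
shaft [298.55968501 146.74551928] [190.59685009 322.45519283]
```

View pics/h3.png

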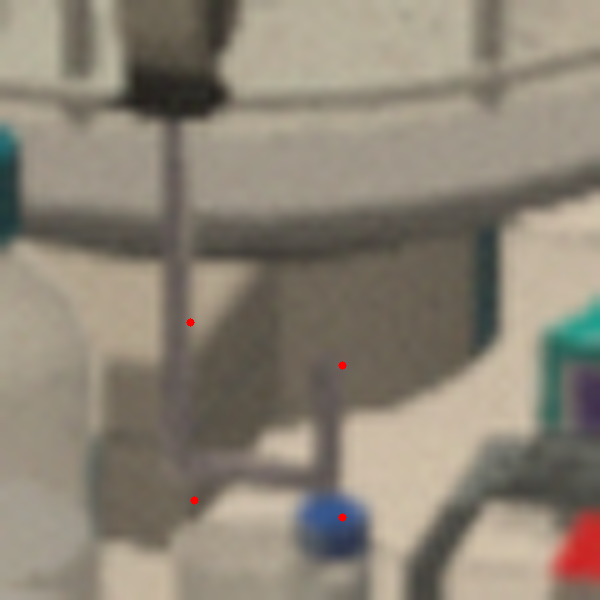

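{"api": "carry_out", "payload": {"commands": [[[0, 0, 0.045], 0, 0.05], [[0, 0, 0.045], 0, 0.05], [[0, 0, 0.041], 0, 0.05], [[-0.008, 0, 0], 0, 0.05], [[0, 0, 0], 0, 0.05]], "newtons": 25}}

```text
time: 7.2
tool_pos: [0.6301, -0.0273, 0.2013]
tool_rot: [3.141, -0.003, 0.049]
contact_force: [-0.2, -0.7, -0.0]
opening: 0.0155
grip_force: 25.0
```

{"api": "carry_out", "payload": {"commands": [[[-0.006, 0, 0], 0, 0.05], [[-0.01, 0, -0.003], 0, 0.05], [[-0.01, 0, -0.003], 0, 0.05], [[-0.01, 0, -0.002], 0, 0.05], [[-0.011, 0, -0.001], 0, 0.05], [[-0.011, 0, 0], 0, 0.05], [[-0.011, 0, 0], 0, 0.05], [[-0.0, 0, 0], 0, 0.05]], "newtons": 10}}

```text
time: 8.2
tool_pos: [0.5599, -0.0297, 0.2075]
tool_rot: [-3.141, 0.002, 0.05]
contact_force: [0.3, -0.0, -1.4]
opening: 0.0162
grip_force: 10.0
```

Run:
```python
from h import *
a=shot('side')
G=cv2.resize(a['pixels'][145:225,290:370,::-1],(600,600),interpolation=cv2.INTER_CUBIC)
cv2.imwrite('pics/h4.png',G);o=robot.observe();print(o['time'],o['tool_pos'],o['tool_rot'],o['contact_force'],o['torque'])
```

```text
8.25 [ 0.5603564  -0.02968937  0.20747494] [-3.14124038e+00  1.42278868e-03  4.96670972e-02] [ 0.16670376  1.58011531 -0.31443323] [0.02731759 0.04425573 0.00036872]
```

View pics/h4.png

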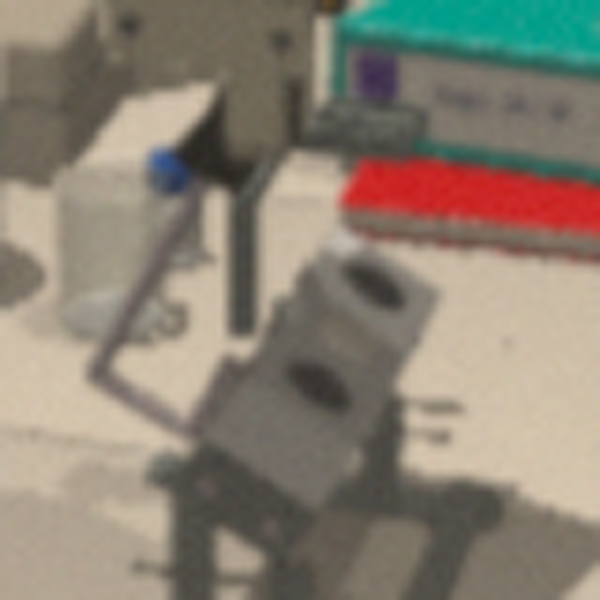

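{"api": "carry_out", "payload": {"commands": [[[0, 0, 0], 0, 0.05], [[0.007, 0, -0.004], 0, 0.05], [[0.007, 0, 0.012], 0, 0.05], [[0.007, 0, 0.012], 0, 0.05], [[-0.011, 0, 0.0065], 0, 0.05], [[-0.011, 0, 0.006], 0, 0.05], [[-0.01, 0, 0.006], 0, 0.05], [[0, 0, 0], 0, 0.05], [[0, 0, 0], 0, 0.05]], "newtons": 50}}

```text
time: 9.38
tool_pos: [0.5506, -0.0304, 0.1693]
tool_rot: [3.141, -0.001, 0.05]
contact_force: [0.3, 0.7, -0.5]
opening: 0.0158
grip_force: 50.0
```

Run:
```python
from h import *
a=shot('side','s5.png');o=robot.observe();print(o['time'],o['tool_pos'],o['tool_rot'],o['contact_force'],o['torque'])
```

```text
9.425 [ 0.55068504 -0.03040665  0.16942945] [ 3.14132221e+00 -9.19406018e-04  4.97661469e-02] [-0.57690789 -0.09530959 -1.42345004] [ 0.01271281  0.06769827 -0.02569729]
```

{"api": "carry_out", "payload": {"commands": [[[-0.0015, 0, -0.0026], 0, 0.05], [[-0.0015, 0, -0.0026], 0, 0.05], [[0, 0, 0], 0, 0.05], [[0, 0, 0], 0, 0.05]], "newtons": 55}}

```text
time: 9.93
tool_pos: [0.5471, -0.0305, 0.1745]
tool_rot: [3.141, -0.0, 0.05]
contact_force: [-0.3, -1.1, -1.1]
opening: 0.0161
grip_force: 55.0
```

{"api": "carry_out", "payload": {"commands": [[[-0.001, 0, -0.0017], 0, 0.05], [[0, 0, 0], 0, 0.05], [[0, 0, 0], 0, 0.05]]}}

```text
time: 10.3
tool_pos: [0.546, -0.0305, 0.176]
tool_rot: [3.142, 0.0, 0.05]
contact_force: [0.6, -0.1, -2.1]
opening: 0.0153
grip_force: 55.0
```

{"api": "carry_out", "payload": {"commands": [[[-0.001, 0, -0.0017], 0, 0.05], [[0, 0, 0], 0, 0.05], [[0, 0, 0], 0, 0.05]]}}

```text
time: 10.68
tool_pos: [0.5455, -0.0306, 0.1764]
tool_rot: [-3.141, 0.0, 0.05]
contact_force: [6.2, 0.3, -15.9]
opening: 0.0156
grip_force: 55.0
```

{"api": "carry_out", "payload": {"commands": [[[0.0015, 0, 0.0026], 0, 0.05], [[0, -0.0035, 0], 0, 0.05], [[-0.0015, 0, -0.0026], 0, 0.05], [[0, 0, 0], 0, 0.05], [[0, 0, 0], 0, 0.05]]}}

```text
time: 11.3
tool_pos: [0.5453, -0.0267, 0.1763]
tool_rot: [-3.141, -0.0, 0.05]
contact_force: [6.4, 0.1, -18.2]
opening: 0.0155
grip_force: 55.0
```

{"api": "carry_out", "payload": {"commands": [[[0.0015, 0, 0.0026], 0, 0.05], [[0, -0.003, 0], 0, 0.05], [[-0.0015, 0, -0.0026], 0, 0.05], [[0, 0, 0], 0, 0.05], [[0, 0, 0], 0, 0.05]]}}

```text
time: 11.92
tool_pos: [0.5452, -0.0238, 0.1763]
tool_rot: [-3.141, -0.0, 0.05]
contact_force: [6.6, -0.3, -18.6]
opening: 0.0155
grip_force: 55.0
```

Not there; try the other side.

{"api": "carry_out", "payload": {"commands": [[[0.0015, 0, 0.0026], 0, 0.05], [[0, 0.01, 0], 0, 0.05], [[-0.0015, 0, -0.0026], 0, 0.05], [[0, 0, 0], 0, 0.05], [[0, 0, 0], 0, 0.05]]}}

```text
time: 12.55
tool_pos: [0.5456, -0.035, 0.1773]
tool_rot: [3.14, -0.001, 0.049]
contact_force: [3.9, -2.5, -11.8]
opening: 0.0157
grip_force: 55.0
```

{"api": "carry_out", "payload": {"commands": [[[0.0015, 0, 0.0026], 0, 0.05], [[0, 0.003, 0], 0, 0.05], [[-0.0015, 0, -0.0026], 0, 0.05], [[0, 0, 0], 0, 0.05], [[0, 0, 0], 0, 0.05]]}}

```text
time: 13.18
tool_pos: [0.5456, -0.0371, 0.1772]
tool_rot: [3.142, -0.0, 0.05]
contact_force: [5.2, -1.2, -12.6]
opening: 0.0159
grip_force: 55.0
```

{"api": "carry_out", "payload": {"commands": [[[0.0015, 0, 0.0026], 0, 0.05], [[-0.001, -0.0015, 0.0006], 0, 0.05], [[-0.0015, 0, -0.0026], 0, 0.05], [[0, 0, 0], 0, 0.05], [[0, 0, 0], 0, 0.05]]}}

```text
time: 13.8
tool_pos: [0.5444, -0.0357, 0.1775]
tool_rot: [3.141, -0.0, 0.05]
contact_force: [0.7, 0.5, -1.6]
opening: 0.016
grip_force: 55.0
```

Run:
```python
from h import *
o=robot.observe();print(o['time'],o['tool_pos'],o['contact_force'],o['torque'])
```

```text
13.8 [ 0.54435476 -0.03567444  0.17747279] [ 0.66510612  0.54223744 -1.6254055 ] [0.02851091 0.02988472 0.00024732]
```

{"api": "carry_out", "payload": {"commands": [[[-0.001, 0, -0.0017], 0, 0.05], [[-0.0005, 0, -0.0009], 0, 0.05], [[0, 0, 0], 0, 0.05]]}}

```text
time: 14.18
tool_pos: [0.5429, -0.0357, 0.1799]
tool_rot: [3.141, -0.0, 0.05]
contact_force: [-0.4, 0.9, -0.6]
opening: 0.0156
grip_force: 55.0
```

{"api": "carry_out", "payload": {"commands": [[[-0.001, 0, -0.0017], 0, 0.05], [[-0.001, 0, -0.0017], 0, 0.05], [[0, 0, 0], 0, 0.05]]}}

```text
time: 14.55
tool_pos: [0.5408, -0.0358, 0.1834]
tool_rot: [3.141, -0.0, 0.05]
contact_force: [-0.4, -0.4, -1.4]
opening: 0.0157
grip_force: 55.0
```

{"api": "carry_out", "payload": {"commands": [[[-0.001, 0, -0.0017], 0, 0.05], [[-0.001, 0, -0.0017], 0, 0.05], [[0, 0, 0], 0, 0.05]]}}

```text
time: 14.92
tool_pos: [0.5388, -0.0359, 0.1869]
tool_rot: [3.141, -0.0, 0.05]
contact_force: [-0.0, 0.1, -1.8]
opening: 0.0158
grip_force: 55.0
```

{"api": "carry_out", "payload": {"commands": [[[-0.001, 0, -0.0017], 0, 0.05], [[-0.001, 0, -0.0017], 0, 0.05], [[0, 0, 0], 0, 0.05]]}}

```text
time: 15.3
tool_pos: [0.5367, -0.036, 0.1903]
tool_rot: [3.142, 0.0, 0.05]
contact_force: [0.3, 0.6, -1.4]
opening: 0.0157
grip_force: 55.0
```

Run:
```python
from h import *
a=shot('side','s6.png')
G=cv2.resize(a['pixels'][145:225,290:370,::-1],(600,600),interpolation=cv2.INTER_CUBIC)
cv2.imwrite('pics/h6.png',G);o=robot.observe();print(o['time'],o['tool_pos'],o['contact_force'],o['torque'])
```

```text
15.35 [ 0.53671696 -0.03596291  0.19022763] [-0.00573141  0.01309568 -0.44638678] [0.03431441 0.02056102 0.02353491]
```

View pics/h6.png

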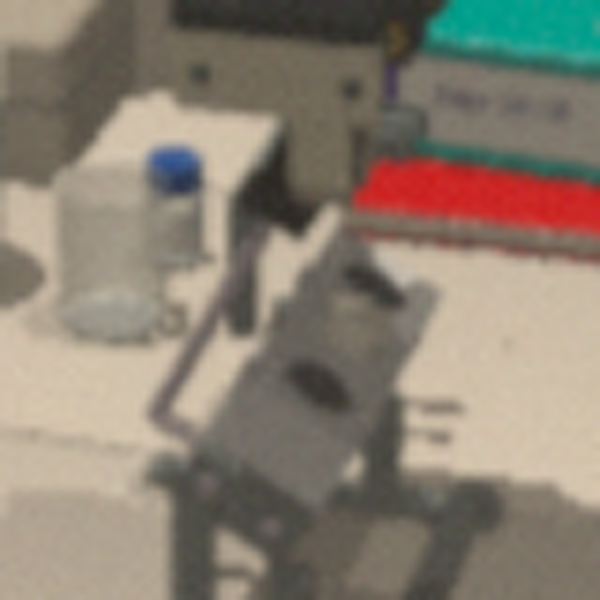

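Run:
```python
from h import *
a=shot('side')
q=(.558,-.030,.05);C,S=np.cos(.05),np.sin(.05)
def blk(uv,yy):
    o,v=ray(a,uv);n=np.array([-S,C,0]);t=(yy-(o-[q[0],q[1],0])@n)/(v@n);X=o+v*t-[q[0],q[1],0]
    x=X@[C,S,0];z=X[2]-.068;c,s=np.cos(np.pi/6),.5
    return np.round(1e3*np.array([x*c+z*s,-x*s+z*c]),1)
f=lambda c:(290-.5+c[0]/7.5,145-.5+c[1]/7.5)
print('elbow',blk(f((158,412)),-.006),'shaft up',blk(f((245,255)),-.006),'block corner',blk(f((205,440)),.069),blk(f((320,505)),.069))
# vial blob: bright spot near well centre; compare with flush prediction
for h in (0,.01,.02,.028):
    X=np.array([-s for s in (0,)])
    z=.058+h;P=np.array([-z*.5,0,.068+z*np.cos(np.pi/6)]);W=np.array([q[0]+C*P[0],q[1]+S*P[0],P[2]]);u=proj(a,W);print(h,np.round((u-[290,145]+.5)*7.5))
G=cv2.resize(a['pixels'][165:205,315:355,::-1],(600,600),interpolation=cv2.INTER_CUBIC);cv2.imwrite('pics/v.png',cv2.convertScaleAbs(G,alpha=1.5,beta=0))
for y in range(180,198): print(y,[int(x) for x in a['pixels'][y,326:348].mean(1)])
```

```text
elbow [ 44.3 -19.9] shaft up [50.1 60.4] block corner [25.1 28. ] [-23.3  32. ]
0 [348. 339.]
0.01 [361. 320.]
0.02 [374. 301.]
0.028 [385. 286.]
180 [183, 184, 184, 181, 149, 126, 110, 100, 102, 92, 80, 71, 77, 96, 136, 170, 182, 185, 185, 185, 186, 183]
181 [183, 187, 182, 156, 118, 98, 95, 100, 96, 83, 67, 56, 57, 70, 94, 130, 168, 183, 185, 185, 183, 182]
182 [181, 184, 179, 140, 99, 92, 96, 97, 95, 88, 74, 60, 54, 57, 61, 86, 132, 171, 165, 157, 157, 171]
183 [183, 183, 175, 127, 99, 95, 96, 95, 95, 97, 90, 72, 62, 63, 63, 64, 86, 127, 131, 127, 133, 142]
184 [166, 152, 141, 114, 99, 98, 96, 96, 104, 112, 113, 98, 95, 77, 64, 62, 63, 82, 111, 122, 123, 128]
185 [137, 117, 109, 101, 95, 100, 94, 97, 110, 120, 123, 116, 109, 91, 76, 66, 62, 79, 111, 119, 125, 127]
186 [126, 95, 96, 94, 100, 93, 97, 95, 106, 114, 115, 110, 103, 101, 93, 92, 91, 104, 115, 122, 122, 141]
187 [113, 91, 95, 99, 96, 99, 100, 101, 105, 110, 110, 107, 104, 100, 101, 103, 111, 123, 123, 124, 131, 162]
188 [96, 95, 100, 97, 94, 100, 101, 101, 107, 110, 115, 108, 106, 104, 101, 101, 110, 117, 123, 123, 139, 
[... 226 characters left out ...]
[99, 97, 95, 96, 94, 96, 98, 98, 99, 106, 106, 102, 105, 101, 97, 94, 98, 101, 112, 148, 178, 189]
192 [99, 99, 92, 85, 91, 92, 93, 95, 97, 97, 99, 104, 99, 95, 93, 95, 98, 100, 132, 172, 187, 186]
193 [104, 98, 85, 74, 70, 74, 79, 84, 94, 98, 98, 101, 99, 97, 94, 99, 98, 118, 162, 185, 188, 189]
194 [102, 95, 72, 60, 57, 55, 63, 71, 84, 95, 97, 99, 98, 98, 99, 97, 105, 139, 176, 189, 189, 188]
195 [101, 90, 75, 62, 55, 59, 52, 59, 69, 83, 93, 99, 100, 97, 100, 99, 115, 160, 185, 189, 190, 190]
196 [103, 98, 88, 70, 61, 57, 50, 62, 58, 69, 91, 96, 98, 98, 98, 102, 124, 168, 188, 191, 189, 191]
197 [103, 93, 97, 89, 72, 57, 55, 55, 57, 60, 79, 92, 94, 99, 98, 97, 109, 143, 175, 185, 189, 187]
```

{"api": "carry_out", "payload": {"commands": [[[-0.001, 0, -0.0017], 0, 0.05], [[-0.001, 0, -0.0017], 0, 0.05], [[-0.001, 0, -0.0017], 0, 0.05], [[-0.001, 0, -0.0017], 0, 0.05]]}}

```text
time: 15.9
tool_pos: [0.5328, -0.0363, 0.1969]
tool_rot: [3.141, 0.0, 0.05]
contact_force: [2.0, -0.4, -3.8]
opening: 0.0157
grip_force: 55.0
```

{"api": "carry_out", "payload": {"commands": [[[-0.001, 0, -0.0017], 0, 0.05], [[-0.001, 0, -0.0017], 0, 0.05]]}}

```text
time: 16.15
tool_pos: [0.5308, -0.0363, 0.2003]
tool_rot: [3.141, -0.0, 0.05]
contact_force: [2.1, -0.8, -3.1]
opening: 0.0158
grip_force: 55.0
```

Run:
```python
from h import *
a=shot('side','s7.png');o=robot.observe();print(o['time'],o['tool_pos'],o['contact_force'],o['torque'])
G=cv2.resize(a['pixels'][145:225,290:370,::-1],(600,600),interpolation=cv2.INTER_CUBIC)
cv2.imwrite('pics/h7.png',cv2.convertScaleAbs(G,alpha=1.6,beta=0))
```

```text
16.2 [ 0.53077939 -0.03633697  0.20061734] [ 0.88891849 -1.36602515 -1.66940094] [ 0.01857345 -0.03033738 -0.03226019]
```

View pics/h7.png

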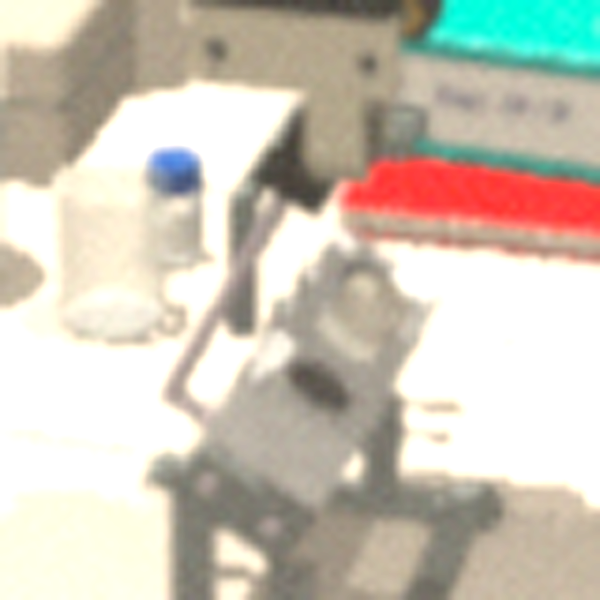

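{"api": "carry_out", "payload": {"commands": [[[-0.001, 0, -0.0017], 0, 0.05], [[0, 0, 0], 0, 0.05]]}}

```text
time: 16.45
tool_pos: [0.5297, -0.0363, 0.2022]
tool_rot: [3.142, 0.0, 0.05]
contact_force: [0.3, 0.1, -1.5]
opening: 0.0159
grip_force: 55.0
```

Run:
```python
from h import *
a=shot('side','s8.png');o=robot.observe();print(o['time'],o['tool_pos'],o['contact_force'],o['torque'])
for d in robot.tip_of(a,'vial_center')[:3]: print(d)
C,S=np.cos(.05),np.sin(.05)
for h in (.018,.022,.026,.03):
    for z in (.032+h,.058+h):
        P=np.array([-z*.5,0,.068+z*np.cos(np.pi/6)]);print(h,z,proj(a,(.558+C*P[0],-.03+S*P[0],P[2])))
# cap measured by bright difference vs before
b0=cv2.imread('pics/s5.png').astype(int).mean(2);b1=cv2.imread('pics/s8.png').astype(int).mean(2)
for y in range(172,196): print(y,[int(x) for x in b1[y,325:350]])
```

```text
16.5 [ 0.52969914 -0.0362949   0.20210544] [ 0.09553238 -0.03848515 -0.45520846] [ 0.02031355  0.04478445 -0.06240777]
{'at': [336.8, 188.8], 'p': 0.44}
0.018 0.05 [334.45935379 191.69988713]
0.018 0.076 [339.05287628 185.14757131]
0.022 0.054 [335.16002084 190.70041579]
0.022 0.08 [339.76788308 184.12769864]
0.026 0.057999999999999996 [335.86286368 189.69784883]
0.026 0.084 [340.48513798 183.10462771]
0.03 0.062 [336.56789323 188.69217074]
0.03 0.088 [341.20465239 182.07834231]
172 [126, 104, 97, 113, 135, 127, 91, 85, 136, 160, 130, 102, 100, 95, 103, 102, 106, 105, 102, 102, 96, 96, 92, 89, 93]
173 [107, 98, 106, 147, 170, 168, 156, 150, 168, 174, 136, 113, 109, 103, 109, 110, 111, 105, 109, 103, 103, 101, 104, 99, 96]
174 [96, 99, 129, 165, 180, 182, 181, 182, 179, 169, 137, 114, 106, 105, 106, 112, 111, 107, 105, 106, 113, 109, 111, 104, 105]
175 [95, 105, 152, 179, 182, 181, 181, 183, 183, 167, 146, 124, 100, 94, 93, 100, 104, 105, 101, 106, 113, 111, 114, 106, 107]
176 [99, 126, 166, 183, 182, 182, 184, 184, 175, 163, 157, 143, 115, 107, 100, 97, 100, 95, 95, 95, 95, 98, 99, 9
[... 1694 characters left out ...]
0, 97, 98, 112, 122, 125, 127, 129, 124, 113, 105, 97, 101, 106, 116, 123, 168, 184, 186, 187]
191 [146, 156, 155, 153, 121, 99, 96, 95, 99, 107, 119, 128, 131, 128, 121, 106, 101, 99, 101, 116, 146, 178, 186, 186, 185]
192 [155, 155, 155, 136, 107, 92, 95, 94, 97, 96, 108, 113, 118, 117, 113, 101, 98, 98, 106, 135, 169, 186, 189, 188, 188]
193 [157, 153, 143, 111, 80, 74, 72, 82, 88, 98, 100, 100, 106, 105, 100, 98, 99, 99, 117, 161, 185, 189, 190, 189, 189]
194 [152, 136, 118, 86, 64, 61, 58, 61, 71, 84, 98, 101, 101, 98, 99, 97, 98, 102, 137, 175, 189, 189, 190, 189, 191]
195 [127, 112, 107, 85, 64, 58, 59, 57, 60, 64, 85, 98, 101, 99, 99, 100, 102, 115, 162, 183, 188, 189, 190, 189, 191]
```

{"api": "carry_out", "payload": {"commands": [[[0.005, 0, 0.009], 0, 0.05], [[0.005, 0, 0.009], 0, 0.05], [[0.005, 0, 0.009], 0, 0.05], [[0.005, 0, 0.009], 0, 0.05], [[0.003, 0, 0.005], 0, 0.05], [[0.013, 0, -0.0075], 0, 0.05], [[0.013, 0, -0.0075], 0, 0.05], [[0.014, 0, -0.008], 0, 0.05]]}}

```text
time: 17.55
tool_pos: [0.5933, -0.0332, 0.184]
tool_rot: [3.142, 0.0, 0.05]
contact_force: [0.2, 0.5, -1.5]
opening: 0.0159
grip_force: 55.0
```

{"api": "carry_out", "payload": {"commands": [[[0, 0, -0.042], 0, 0.05], [[0, 0, -0.045], 0, 0.05], [[0, 0, -0.045], 0, 0.05], [[-0.02, 0.005, 0], 0, 0.05], [[-0.042, 0.012, 0], 0, 0.05], [[-0.042, 0.012, 0], 0, 0.05], [[-0.042, 0.012, 0], 0, 0.05], [[-0.024, 0.004, 0], 0, 0.05], [[0, 0, 0.05], 0, 0.05], [[0, 0, 0.05], 0, 0.05], [[0, 0, 0.009], 0, 0.05], [[0, 0, 0], 0, 0.05]]}}

```text
time: 19.05
tool_pos: [0.4258, -0.0868, 0.2077]
tool_rot: [3.141, -0.001, 0.05]
contact_force: [0.8, -0.4, -0.6]
opening: 0.0158
grip_force: 55.0
```

```bash
cat > st.py <<'E'
from h import *
o=robot.observe();p=o['tool_pos'];d=p[:2]-[.558,-.03];C,S=np.cos(.05),np.sin(.05)
print(o['time'],'world',p.round(4),'stand',np.round([d@[C,S],d@[-S,C]],4),o['tool_rot'].round(3),o['contact_force'].round(1),o['opening'])
E
python3 st.py
python3 - <<'E'
from h import *
a=shot('side','s9.png')
G=cv2.resize(a['pixels'][130:240,280:390,::-1],(600,600),interpolation=cv2.INTER_CUBIC);cv2.imwrite('pics/h9.png',G)
# shaft pixels: expected line for tilt 30 at handle
E
```

```text
19.05 world [ 0.4258 -0.0868  0.2077] stand [-0.1348 -0.0502] [ 3.141e+00 -1.000e-03  5.000e-02] [ 0.8 -0.4 -0.6] 0.015849339005397752
```

{"api": "carry_out", "payload": {"commands": [[[0.012, 0, 0.002], 0, 0.05], [[0.011, 0, 0.002], 0, 0.05], [[0.009, 0, -0.0045], 0, 0.05], [[0.009, 0, -0.0045], 0, 0.05], [[0.0095, 0, -0.003], 0, 0.05], [[0.0095, 0, -0.003], 0, 0.05], [[0.0095, 0, -0.0012], 0, 0.05], [[0.0095, 0, -0.0012], 0, 0.05], [[0, 0, 0], 0, 0.05]], "newtons": 10}}

```text
time: 20.23
tool_pos: [0.505, -0.0827, 0.2202]
tool_rot: [3.141, -0.001, 0.05]
contact_force: [0.3, 0.1, -0.8]
opening: 0.0156
grip_force: 10.0
```

{"api": "carry_out", "payload": {"commands": [[[0, 0, 0], 0, 0.05], [[-0.02, 0, 0], 0, 0.05], [[-0.015, 0, -0.01], 0, 0.05], [[0, 0, 0], 0, 0.05]], "newtons": 30}}

```text
time: 20.72
tool_pos: [0.4691, -0.0847, 0.2317]
tool_rot: [3.141, -0.003, 0.049]
contact_force: [1.3, -0.3, -0.2]
opening: 0.0158
grip_force: 30.0
```

```bash
python3 st.py
python3 - <<'E'
from h import *
a=shot('side','s10.png')
s=cv2.resize(a['pixels'][130:230,300:400,::-1],(500,500),interpolation=cv2.INTER_CUBIC)
b=cv2.imread('pics/s9.png')[130:230,300:400]
o=robot.observe();p=o['tool_pos'];ex=np.array([np.cos(.05),np.sin(.05),0])
for x,z in ((0,-.05),(0,-.136),(-.044,-.136),(-.044,-.098)):
    u=proj(a,p+ex*x+[0,0,z]);print(u);cv2.circle(s,tuple(((u-[300,130]+.5)*5).astype(int)),3,(0,0,255),-1)
cv2.imwrite('pics/h10.png',s)
E
```

```text
20.725 world [ 0.4691 -0.0847  0.2317] stand [-0.0915 -0.0502] [ 3.141e+00 -3.000e-03  4.900e-02] [ 1.3 -0.3 -0.2] 0.015797923158438056
[361.72779592 164.85642505]
[360.46538465 191.89379849]
[375.40512812 193.74145766]
[376.14920423 181.91533382]
```

View pics/h10.png

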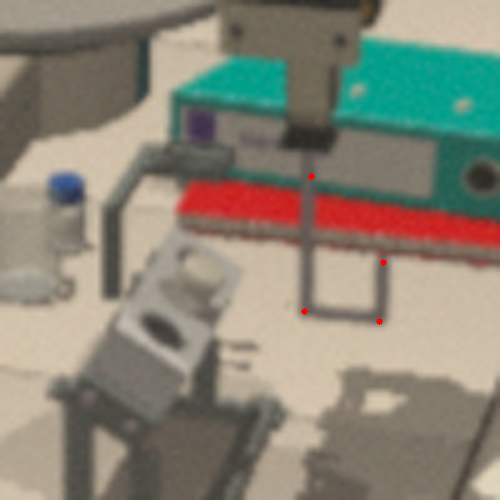

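{"api": "carry_out", "payload": {"commands": [[[0.01, 0.05, 0], 0, 0.05], [[0.0115, 0.049, 0], 0, 0.05], [[0, 0, 0.025], 0, 0.05], [[0, 0, 0.025], 0, 0.05], [[0, 0, 0], 0, 0.05]]}}

```text
time: 21.4
tool_pos: [0.495, -0.182, 0.1787]
tool_rot: [-3.14, 0.003, 0.05]
contact_force: [-0.4, -0.1, -1.1]
opening: 0.0155
grip_force: 30.0
```

```bash
python3 st.py
```

```text
21.4 world [ 0.495  -0.182   0.1787] stand [-0.0705 -0.1486] [-3.14e+00  3.00e-03  5.00e-02] [-0.4 -0.1 -1.1] 0.015538772146022622
```

{"api": "carry_out", "payload": {"commands": [[[0, 0.0005, -0.004], 0, 0.05], [[0.016, 0, 0], 0, 0.05], [[0.02, 0, 0], 0, 0.05], [[0.02, 0, 0], 0, 0.05], [[0.01, 0, 0], 0, 0.05], [[0, 0, 0], 0, 0.05], [[0, 0, 0], 0, 0.05]]}}

```text
time: 22.28
tool_pos: [0.5611, -0.1794, 0.1846]
tool_rot: [3.141, 0.0, 0.05]
contact_force: [-0.1, 0.4, -0.4]
opening: 0.0161
grip_force: 30.0
```

```bash
python3 st.py
```

```text
22.275 world [ 0.5611 -0.1794  0.1846] stand [-0.0044 -0.1494] [3.141 0.    0.05 ] [-0.1  0.4 -0.4] 0.016063306639800035
```

Lower slowly until the flange seats.

{"api": "carry_out", "payload": {"commands": [[[0, 0, 0.005], 0, 0.05], [[0, 0, 0.005], 0, 0.05], [[0, 0, 0.003], 0, 0.05], [[0, 0, 0], 0, 0.05]], "newtons": 15}}

```text
time: 22.78
tool_pos: [0.5614, -0.1795, 0.1711]
tool_rot: [-3.142, 0.0, 0.05]
contact_force: [-0.8, 0.7, -0.5]
opening: 0.0158
grip_force: 15.0
```

{"api": "carry_out", "payload": {"commands": [[[0, 0, 0.002], 0, 0.05], [[0, 0, 0], 0, 0.05]]}}

```text
time: 23.02
tool_pos: [0.5616, -0.1796, 0.1707]
tool_rot: [3.141, -0.001, 0.05]
contact_force: [-3.5, 1.2, 7.5]
opening: 0.016
grip_force: 15.0
```

{"api": "carry_out", "payload": {"commands": [[[0, 0, 0.0015], 0, 0.05], [[0, 0, 0], 0, 0.05]]}}

```text
time: 23.28
tool_pos: [0.5616, -0.1795, 0.1706]
tool_rot: [3.14, -0.002, 0.05]
contact_force: [-6.6, 1.6, 16.2]
opening: 0.0157
grip_force: 15.0
```

{"api": "carry_out", "payload": {"commands": [[[-0.001, 0, -0.0025], 0, 0.05], [[0, 0, 0], 0, 0.05], [[0, 0, 0], 0, 0.25], [[0, 0, 0], 0, 0.3], [[0, 0, 0], 0, 0.4], [[0, 0, 0], 0, 0.5]]}}

```text
time: 24.02
tool_pos: [0.5605, -0.1795, 0.1701]
tool_rot: [-3.142, 0.0, 0.05]
contact_force: [0.1, -0.3, -0.2]
opening: 0.0423
grip_force: 0.0
```

```bash
python3 st.py
python3 - <<'E'
from h import *
a=shot('side','s11.png');b=cv2.imread('pics/s0.png')
d=np.abs(a['pixels'][:,:,::-1].astype(int)-b).mean(2)
# rod shaft/tip/flange window: x 325-360,y 158-190
for y in range(150,192,1): print(y,''.join('#' if v>60 else '+' if v>25 else '.' for v in d[y,315:365]))
E
```

```text
24.025 world [ 0.5605 -0.1795  0.1701] stand [-0.005  -0.1495] [-3.142  0.     0.05 ] [ 0.1 -0.3 -0.2] 0.04232790242529689
150 ....................+++++++..+++..................
151 ....................+++#+++.......................
152 ....................+++++++..+....................
153 ....................+++++++..+....................
154 ....................+++++++..+....................
155 ....................++++#++.+.....................
156 ....................+++#+++.......................
157 ....................++#++++.......................
158 ....................+++++++.......................
159 ....................+++++++.......................
160 ..................................................
161 ..................................................
162 ..................................................
163 ..................................................
164 ..................................................
165 ..................................................
166 ..................................................
167 ......................................
[... 632 characters left out ...]
................++......................
180 .......................++..++.....................
181 ......................####+.++....................
182 ......................#####+.+++..................
183 ......................+#####..+++.....+...........
184 ....................++.+####+...+..+.++...........
185 ....................+++.+####......++++...........
186 ...................++++++..+.++....+.++...........
187 .................+++++#+#+++++..++++.+............
188 .................+#+########+..++###+..++++++++...
189 ..................+##++####++..+####...++++#+#++++
190 ...................++++++##+...+####...++#++######
191 ....................++++++#+++++++##.+.+++++######
```

{"api": "carry_out", "payload": {"commands": [[[0, 0, -0.02], 0, 0.5], [[0, 0, -0.05], 0, 0.6], [[0, 0, -0.05], 0, 0.65], [[-0.011, -0.05, 0], 0, 0.65], [[-0.01, -0.05, 0], 0, 0.65], [[-0.01, -0.0495, 0], 0, 0.65], [[0, 0, 0.05], 0, 0.65], [[0, 0, 0.05], 0, 0.65], [[0, 0, 0], 0, 0.65], [[0, 0, 0], 0, 0.65]]}}

```text
time: 25.32
tool_pos: [0.5232, -0.0321, 0.1921]
tool_rot: [3.141, -0.002, 0.05]
contact_force: [0.1, -0.1, 0.7]
opening: 0.0599
grip_force: 0.0
```

```bash
python3 st.py
python3 - <<'E'
from h import *
a=shot('side','s12.png');b=cv2.imread('pics/s0.png')
# check vial tip projection against picture: print brightness rows near predicted top
for p in (a,):
    print(robot.tip_of(p,'vial_center')[:2], robot.find_in(p,'vial')[:2])
E
```

```text
25.325 world [ 0.5232 -0.0321  0.1921] stand [-0.0348 -0.0003] [ 3.141e+00 -2.000e-03  5.000e-02] [ 0.1 -0.1  0.7] 0.05986478987789351
[{'at': [335.9, 191.7], 'p': 0.66}] [{'at': [337.0, 184.5], 'p': 0.49}]
```

{"api": "carry_out", "payload": {"commands": [[[-0.001, 0, 0.02], 0, 0.65], [[0, 0, 0.02], 0, 0.65], [[0, 0, 0.012], 0, 0.65], [[0, 0, 0], 0, 0.65], [[0, 0, 0], 0, 0.2], [[0, 0, 0], 0, 0.15], [[0, 0, 0], 0, 0.15], [[0, 0, 0], 0, 0.15]], "newtons": 12}}

```text
time: 26.48
tool_pos: [0.5212, -0.0318, 0.1385]
tool_rot: [3.141, -0.0, 0.05]
contact_force: [-0.9, -0.0, 0.8]
opening: 0.0254
grip_force: 12.0
```

```bash
python3 st.py
```

```text
26.475 world [ 0.5212 -0.0318  0.1385] stand [-0.0368  0.    ] [ 3.141 -0.     0.05 ] [-0.9 -0.   0.8] 0.02540049599257771
```

{"api": "carry_out", "payload": {"commands": [[[0, 0, 0], 0, 0.1], [[-0.004, 0, -0.007], 0, 0.1], [[-0.004, 0, -0.007], 0, 0.1], [[-0.004, 0, -0.007], 0, 0.1], [[-0.005, 0, -0.0087], 0, 0.1], [[-0.005, 0, -0.0087], 0, 0.1], [[0, 0, -0.02], 0, 0.1], [[0, 0, 0], 0, 0.1]], "newtons": 30}}

```text
time: 27.48
tool_pos: [0.4998, -0.0331, 0.1983]
tool_rot: [3.141, -0.003, 0.05]
contact_force: [1.0, 0.0, -0.7]
opening: 0.0246
grip_force: 30.0
```

```bash
python3 st.py
python3 - <<'E'
from h import *
a=shot('side','s13.png')
print(robot.tip_of(a,'vial_center')[:3], robot.find_in(a,'vial')[:2], robot.tip_of(a,'vial')[:2])
c=a['pixels'][150:200,325:375].astype(int)
for y in range(160,205): print(y,[int(v) for v in a['pixels'][y,328:360].mean(1)])
E
```

```text
27.475 world [ 0.4998 -0.0331  0.1983] stand [-0.0582 -0.0002] [ 3.141e+00 -3.000e-03  5.000e-02] [ 1.   0.  -0.7] 0.024608133326119486
[{'at': [345.6, 174.3], 'p': 0.54}] [{'at': [338.9, 174.0], 'p': 0.66}, {'at': [329.8, 212.6], 'p': 0.43}] [{'at': [341.1, 178.4], 'p': 0.58}]
160 [128, 115, 104, 103, 89, 73, 75, 59, 55, 54, 59, 63, 68, 90, 98, 100, 99, 101, 98, 101, 99, 98, 91, 94, 99, 101, 103, 113, 115, 111, 109, 109]
161 [120, 109, 93, 100, 91, 87, 72, 57, 54, 51, 53, 52, 69, 92, 100, 99, 99, 99, 102, 100, 95, 87, 76, 82, 95, 110, 114, 117, 119, 114, 117, 118]
162 [114, 109, 97, 90, 81, 83, 74, 66, 69, 73, 79, 75, 87, 96, 99, 101, 100, 102, 100, 102, 95, 85, 69, 76, 89, 111, 116, 120, 118, 121, 119, 116]
163 [96, 91, 81, 69, 71, 70, 68, 73, 73, 77, 83, 79, 90, 95, 100, 102, 100, 98, 100, 99, 96, 92, 85, 84, 93, 108, 116, 118, 118, 120, 118, 118]
164 [87, 83, 82, 75, 76, 71, 75, 74, 73, 73, 72, 72, 76, 93, 103, 105, 103, 101, 102, 101, 95, 96, 96, 97, 87, 99, 105, 109, 115, 115, 118, 116]
165 [122, 147, 138, 122, 118, 109, 103, 91, 77, 75, 73, 75, 82, 92, 102, 100, 98, 97, 100, 1
[... 5555 characters left out ...]
15, 121, 120, 158, 180, 191, 191, 190, 191, 190, 192, 191]
201 [115, 112, 115, 122, 135, 150, 153, 157, 166, 159, 156, 134, 97, 76, 75, 78, 100, 108, 114, 115, 119, 119, 125, 166, 187, 188, 187, 189, 191, 190, 190, 190]
202 [112, 112, 109, 110, 115, 132, 145, 154, 162, 142, 128, 103, 78, 74, 75, 83, 105, 110, 111, 107, 107, 110, 120, 148, 155, 158, 161, 163, 181, 192, 192, 191]
203 [113, 113, 112, 110, 111, 112, 126, 133, 133, 110, 96, 81, 73, 74, 77, 105, 150, 163, 158, 134, 119, 121, 155, 167, 169, 170, 169, 173, 186, 194, 194, 192]
204 [115, 113, 112, 113, 108, 108, 111, 114, 111, 105, 86, 74, 75, 71, 82, 117, 171, 185, 188, 176, 167, 170, 182, 190, 191, 191, 189, 191, 192, 192, 193, 191]
```

{"api": "carry_out", "payload": {"commands": [[[-0.037, 0, 0], 0, 0.1], [[0, 0, 0.033], 0, 0.1], [[0, 0, 0.032], 0, 0.1], [[0, 0, 0], 0, 0.1]], "newtons": 20}}

```text
time: 28.18
tool_pos: [0.4604, -0.0343, 0.1296]
tool_rot: [-3.14, 0.006, 0.05]
contact_force: [0.5, -0.1, -0.4]
opening: 0.025
grip_force: 20.0
```

{"api": "carry_out", "payload": {"commands": [[[0.008, 0, 0], 0, 0.1], [[0.008, 0, 0], 0, 0.1], [[0.004, 0, -0.003], 0, 0.1], [[0.004, 0, -0.003], 0, 0.1], [[0.003, 0, -0.003], 0, 0.1], [[0.003, 0, -0.002], 0, 0.1], [[0.0015, 0, 0], 0, 0.1], [[0, 0, 0], 0, 0.1]], "newtons": 7}}

```text
time: 29.18
tool_pos: [0.4936, -0.0331, 0.1427]
tool_rot: [3.142, 0.0, 0.05]
contact_force: [-1.5, -0.5, 1.2]
opening: 0.0256
grip_force: 7.0
```

```bash
python3 st.py
```

```text
29.175 world [ 0.4936 -0.0331  0.1427] stand [-0.0645  0.0001] [3.142 0.    0.05 ] [-1.5 -0.5  1.2] 0.02555970605377313
```

{"api": "carry_out", "payload": {"commands": [[[-0.02, 0, 0], 0, 0.1], [[-0.04, 0, 0], 0, 0.1], [[0, 0, -0.05], 0, 0.1], [[0, 0, 0], 0, 0.1]], "newtons": 20}}

```text
time: 29.68
tool_pos: [0.4355, -0.0366, 0.1956]
tool_rot: [3.139, -0.007, 0.05]
contact_force: [1.3, -0.1, -0.8]
opening: 0.0248
grip_force: 20.0
```

```bash
python3 st.py
python3 - <<'E'
from h import *
a=shot('side','s14.png');p=robot.observe()['tool_pos'];ex=np.array([np.cos(.05),np.sin(.05),0])
b=cv2.imread('pics/s0.png')[:,:,::-1].astype(int)
d=np.abs(a['pixels'].astype(int)-b).mean(2)
u=proj(a,p).astype(int);print('tcp px',u,'tips',proj(a,p-[0,0,.017]),'bottom upright',proj(a,p-[0,0,.048]),'l',proj(a,p-[0,0,.048]+ex*.0135),'r',proj(a,p-[0,0,.048]-ex*.0135))
for y in range(u[1],u[1]+28): print(y,''.join('%4d'%v if dd>12 else '   .' for v,dd in zip(a['pixels'][y,u[0]-14:u[0]+15].mean(1).astype(int),d[y,u[0]-14:u[0]+15])))
E
```

```text
29.675 world [ 0.4355 -0.0366  0.1956] stand [-0.1226 -0.0005] [ 3.139 -0.007  0.05 ] [ 1.3 -0.1 -0.8] 0.02481073371406688
tcp px [370 168] tips [369.70325216 174.59020947] bottom upright [369.13664472 184.76802552] l [364.32900109 184.19464461] r [373.96968806 185.34429495]
168    .   .   .   .   .   .   .   .  96 101 100 100 100 101 100  97  89  76  80   .   .   .   .   .   .   .   .   .   .
169    .   .   .   .   .   .   .   . 100 103 100 100 101 100 100 101  90   .  86   .   .   .   .   .   .   .   .   .   .
170    .   .   .   .   .   .   .   . 106 107 102 104 105 101  99 102  86  72  84   .   .   .   .   .   .   .   .   .   .
171    .   .   .   .   .   .   .   . 107 104  99 101 102 101 103  99  90  79  89   .   .   .   .   .   .   .   .   .   .
172    .   .   .   .   .   .   .   . 102  99 102 101  99 101  99 102  97  92  94   .   .   .   .   .   .   .   .   .   .
173    .   .   .   .   .   .   .   .  95  89  92  91  93  94  98  97  95  93  98   .   .   .   .   .   .   .   .   .   .
174    .   .   .   .   .   .   .   .  95  90  87  86  85  88  88  92  94  95  96   .   .   .   .  
[... 1863 characters left out ...]
  .   .   .   .   .   .   .   .   .   .   .   .   .   .   .   .   .   .   .   .   .   .   .   .
191    .   .   .   .   .   .   .   .   .   .   .   .   .   .   .   .   . 190   .   .   .   .   .   .   .   .   .   .   .
192    .   .   .   .   .   .   .   .   .   .   .   .   .   .   .   .   .   .   .   .   .   .   .   .   .   .   . 189   .
193    .   .   .   .   .   .   .   .   .   .   .   .   .   .   .   .   .   .   .   .   .   .   .   .   .   .   .   .   .
194    .   .   .   .   .   .   .   .   .   .   .   .   .   .   .   .   .   .   .   .   .   .   .   .   .   .   .   .   .
195    .   .   .   .   .   .   .   .   .   .   .   .   .   .   .   .   .   .   .   .   .   .   .   .   .   .   .   .   .
```

{"api": "carry_out", "payload": {"commands": [[[0.006, -0.025, 0], 0, 0.1], [[0.009, -0.045, 0], 0, 0.1], [[0.009, -0.045, 0], 0, 0.1], [[0.009, -0.045, 0], 0, 0.1], [[0.009, -0.045, 0], 0, 0.1], [[0.009, -0.045, 0], 0, 0.1], [[0.006, -0.045, 0], 0, 0.1], [[0.004, -0.026, 0], 0, 0.1], [[0, 0, 0.04], 0, 0.1], [[0, 0, 0.05], 0, 0.1], [[0, 0, 0.035], 0, 0.1], [[0, 0, 0.01], 0, 0.1], [[0, 0, 0], 0, 0.1]]}}

```text
time: 31.35
tool_pos: [0.4787, 0.2875, 0.0572]
tool_rot: [3.141, 0.001, 0.05]
contact_force: [0.4, 0.6, 0.1]
opening: 0.0242
grip_force: 20.0
```

```bash
python3 st.py
```

```text
31.35 world [0.4787 0.2875 0.0572] stand [-0.0633  0.321 ] [3.141e+00 1.000e-03 5.000e-02] [0.4 0.6 0.1] 0.024238485090656868
```

Lower until the floor is felt.

{"api": "carry_out", "payload": {"commands": [[[0, 0, 0.002], 0, 0.1], [[0, 0, 0.002], 0, 0.1], [[0, 0, 0], 0, 0.1]], "newtons": 8}}

```text
time: 31.72
tool_pos: [0.4789, 0.2876, 0.0543]
tool_rot: [-3.141, -0.001, 0.05]
contact_force: [-0.4, 0.1, -0.2]
opening: 0.0255
grip_force: 8.0
```

{"api": "carry_out", "payload": {"commands": [[[0, 0, 0.0015], 0, 0.1], [[0, 0, 0.0015], 0, 0.1], [[0, 0, 0], 0, 0.1]]}}

```text
time: 32.1
tool_pos: [0.479, 0.2878, 0.0514]
tool_rot: [-3.141, -0.001, 0.05]
contact_force: [-0.2, -0.2, 5.5]
opening: 0.0257
grip_force: 8.0
```

{"api": "carry_out", "payload": {"commands": [[[0, 0, -0.0005], 0, 0.1], [[0, 0, 0], 0, 0.33], [[0, 0, 0], 0, 0.37], [[0, 0, 0], 0, 0.42], [[0, 0, 0], 0, 0.48], [[0, 0, 0], 0, 0.48], [[0, 0, -0.02], 0, 0.48], [[0, 0, -0.05], 0, 0.48], [[0, 0, -0.06], 0, 0.48], [[0, 0, -0.06], 0, 0.48], [[-0.05, 0, -0.02], 0, 0.48], [[-0.06, 0, 0], 0, 0.48], [[0, 0, 0], 0, 0.48]]}}

```text
time: 33.72
tool_pos: [0.365, 0.2815, 0.2614]
tool_rot: [3.141, 0.002, 0.052]
contact_force: [-0.1, 0.2, 0.2]
opening: 0.0437
grip_force: 0.0
```

```bash
python3 st.py
python3 - <<'E'
from h import *
a=shot('side','s15.png');t=shot('top','t15.png')
for p in (a,t):
    for n in ('tray_vial_0_center','vial_center','rod_handle','plug_0_center','plug_1_center'): print(n,[(np.round(d['at'],1).tolist(),round(d['p'],2)) for d in robot.tip_of(p,n)][:5])
    for h in (.003,.055): print('placed pred',h,proj(p,(.479,.2878,h)), 'tv',proj(p,(.552,.317,h)),proj(p,(.552,.257,h)))
s0=cv2.imread('pics/s0.png').astype(int);d=np.abs(a['pixels'][:,:,::-1].astype(int)-s0).mean(2)
for y in range(145,192): print(y,''.join('#' if v>60 else '+' if v>25 else '.' for v in d[y,315:365]))
v=proj(a,(.479,.2878,.029)).astype(int)
print(v)
for y in range(v[1]-16,v[1]+17): print(y,''.join('#' if x>60 else '+' if x>18 else '.' for x in d[y,v[0]-40:v[0]+25]),'%3d'%a['pixels'][y,v[0]].mean())
E
```

```text
33.725 world [0.365  0.2815 0.2614] stand [-0.1772  0.3208] [3.141e+00 2.000e-03 5.200e-02] [-0.1  0.2  0.2] 0.04369136133298698
tray_vial_0_center [([295.2, 273.1], 0.71)]
vial_center [([314.8, 284.0], 0.8)]
rod_handle [([342.9, 152.8], 0.75)]
plug_0_center [([334.8, 189.4], 0.44)]
plug_1_center [([323.1, 201.8], 0.53)]
placed pred 0.003 [316.50822375 292.60945603] tv [283.46435936 293.68528349] [292.62129444 279.13281014]
placed pred 0.055 [316.48415406 274.82650361] tv [282.73929675 275.88025177] [292.11197327 261.7929723 ]
tray_vial_0_center [([265.6, 210.8], 0.59)]
vial_center [([255.5, 237.2], 0.63)]
rod_handle [([247.2, 210.5], 0.74), ([447.4, 195.9], 0.54), ([375.5, 206.4], 0.32)]
plug_0_center [([398.5, 210.8], 0.39)]
plug_1_center [([246.6, 210.9], 0.57), ([364.2, 213.4], 0.42)]
placed pred 0.003 [256.30126405 239.32863967] tv [245.8234222  211.79943942] [268.42746857 211.77421254]
placed pred 0.055 [253.45944342 237.98748351] tv [242.55380755 209.28010245] [266.13500311 209.25347519]
145 ...................................+###++#########
146 ...............................
[... 4246 characters left out ...]
+.....+++++##++....++.+..+.+++ 151
291 ..................+..+....+....+..++.....+++++###+....+..++++.+.+ 152
292 ........................+.........+++....+++++###+....++++..+++++ 145
293 ...............+...++..............+++...+++++##++.....++.+..++++ 141
294 ............................+.....++++++++++###++....+..++++...++ 133
295 ................+......+..+...........++++++++++....+.+...+.+++++ 134
296 ...............................+........++...........+++.++.++.++ 141
297 ..........................+..+.+..+................+++..+++++++.. 148
298 ..........................................+........++..++++++++++ 149
299 .......................+......++..................+++++.+.++++++. 149
```

The side-camera difference picture shows the vial standing upright in the tray at about (316, 283). The tray vials and the hung rod look the same as at the start, so I'm handing in.

```bash
python3 -c "
from cell import robot
print(robot.hand_in())"
```

```text
the job is handed in; nothing more can be done
None
```

The vial was pushed up through the slipped access hole, the rod is back in its fork, and the vial stands upright in the tray; I handed the job in at about 34 s, and hand-in returned no verdict.

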